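# Spin the washed hand blender dry and lock it off

## Robot

A 6-joint arm with a two-finger parallel gripper is mounted at the origin on the work surface. World frame = base frame: x ahead of the robot, y to its left, z up, the work surface at z = 0. Lengths are in m, angles in rad, forces in N, time in s.
With the tool pointing down it reaches from about 0.35 to 0.85 m from the base axis. Payload 8.1 kg.
Tool frame: the origin (TCP) lies where the fingers leave the gripper's body, on its centre line; the fingertips stand 84 mm ahead of it and the grasp point (between the pads) lies 65 mm ahead of it (r.tcp_to_tips is the distance from the TCP to the fingertips, in m); z points along the fingers, y is the line along which they close (so a half turn about z gives the same grasp; the last joint's range is limited). The gripper opens to 93 mm and grips with 3 to 60 N. Pads are 15 mm wide; open, the fingers measure 128 mm over their backs; the gripper's body (75 mm by 188 mm) begins 65 mm behind the grasp point.
Start: joints at [-1.316, 0.13, 1.488, -0, 1.523, -0.085], TCP at [0.2, -0.566, 0.303] pointing down, gripper open.
Joint ranges: [-2.96, 2.96], [-0.89, 2.26], [0.02, 2.5], [-1.34, 4.48], [0, 2.73], [-2.66, 2.66]. Speed limits (rad/s): [2.39, 2.39, 2.79, 3.14, 3.14, 3.14].

## Interface

Orientations are given as a rotation vector (axis times angle).
In Python, from plant import r gives the robot as it stands. Calls block until the motion is done:
- r.move_to(position, orientation): joint-space move of the TCP to a pose.
- r.movel(position, frame=None, vel=0.15, stop_force=None): straight line of the TCP; frame=None keeps the orientation; vel is the mean speed in m/s. With stop_force (N) it stops when the force on the tool has changed by that much, and returns True; else False.
- r.move_j(angles): joint-space move.
- r.command_gripper(opening, force=None): finger opening in m; force is the grip in N (None keeps the last); returns when the fingers have stopped.
- r.sleep(seconds).
- r.solve_ik(position, orientation): joint angles nearest the present ones, or None.
- r.read_camera(name): name is "scene" or "side" or "wrist"; returns (picture, depth): 400x640x3 uint8, red, green, blue; 400x640 float32, m along the optical axis (not along the pixel's ray), 0 where there is no reading.
- r.camera_model(name): a dict with "mtx" (3x3 intrinsics, pixels), "k1" (the pictures are not rectified: a ray, as slopes to the right and down, at radius r is drawn at 1 + k1 r^2 times it, then the intrinsics apply), "R" (3x3) and "t" (3): a world point X has camera coordinates R X + t; the wrist camera has in their place "mount" (4x4, takes a point from camera to tool coordinates, whose origin is the TCP and whose axes are the flange's). Camera axes: x right, y down, z forward; pixel columns grow to the right and rows downward; lengths in m; the calibration is good to about 2 mm. A picture is of the moment at which its call begins: read the wrist's pose just before it. camera_model takes no time and is no camera call.
A pose or a line that the arm cannot do raises r.PlanningError and nothing moves.
- r.sign_off(): hands the job in; it is judged then, once.
Readings, each from a call of its own:
- r.current_time_s(): time.
- r.current_joint_pos(): joint angles.
- r.current_qd(): joint speeds.
- r.current_joint_efforts(): joint torques, N m.
- r.current_ee_pos(): TCP position.
- r.current_orientation(): TCP orientation.
- r.current_force(): force on the tool from outside, world axes, zero at the start.
- r.current_wrist_torque(): the same for the moment, N m.
- r.current_width(): finger opening in m.
- r.current_gripper_force(): force on a finger pad.
Only numpy, scipy, OpenCV 4.12 (cv2) and the standard library are available. Lean on these libraries where they do the work, as an engineer would, in place of code of your own. Each camera call takes 0.05 s, during which the arm holds its last target. There are 200 camera calls.

## Task

Someone has left a tin standing close against the paddle of the freshly washed cordless hand blender: set it down upright in the pine tin tray, beside the tin already there. Then spin the blender dry where it lies in its rest: flip the lock-off lever on the paddle fully forward (towards the bell), squeeze the paddle fully home, gripping it against the back of the handle, and hold it for a good two seconds, let go, and flip the lever fully back to locked. Leave the blender in its rest and everything else standing where it is.

Things in the scene. Friction and masses are not known exactly. Their poses are not given: they have to be found in the camera images.
- blender: Cordless hand blender, 0.75 kg, lying loose on its side in its rest. Origin on its axis at mid-handle, 70 mm above the board; own x runs along the axis to the steel bell (forward), y sideways to the paddle, z up. Grey handle: x -114 to +100 mm, 44 mm wide (y), 50 mm high (z); then a collar, a 22 mm shaft and a bell 64 mm across that ends at x +273 mm.
- rest: Fixed white charging rest, holds the blender with 2 to 3 mm of play. Origin on the board under the blender's origin, same axes. Two saddles, 62 mm wide, up to 71 mm high, stand under the handle at x -123 to -88 mm and under the collar at x +103 to +130 mm; between them only the base plate, 86 mm wide, its top 10 mm above the board.
- back_grip: Ribbed rubber grip panel on the handle's back, opposite the paddle, 130 mm long (blender x -75 to +55), 36 mm high, its outer face at blender y -23 mm. Origin at the middle of that face; axes as the blender's. The other finger of the squeeze bears here.
- paddle (a joint): Black paddle switch: plate 118 mm long, 30 mm high (z -15 to +15), on the handle's +y side, hinged at its rear end (blender x -80, y +24 mm). 0 = released, standing off by a spring; 0.12 rad = squeezed fully home. At paddle_pad it takes 3.5 N to start, 6.5 N to hold home; it springs back when let go. The lever blocks it while locked.
- paddle_pad (a point): Point to press, on the paddle's ribbed outer face, 65 mm from its hinge: released it is at about blender x -16, y +38 mm; squeezed home at about x -15, y +30 mm.
- lock (a joint): Lock-off lever: flat tab on a pin near the paddle's front end (pin at blender x +27, y +40 mm), 20 mm high (z -10 to +10), 4.5 mm thick, a round bar of 10 mm, 22 mm high, along its tip. 0 = locked, standing straight out sideways; grows as it is flipped forward to the bell, stops at 1.05 rad. Light friction (1 N at the tip) keeps it where it is left.
- lever_tip (a point): Centre of the round bar at the tip of the lock-off lever, 34 mm from the pin. Locked it is at about blender x +27, y +74 mm; flipped fully forward at about x +57, y +57 mm.
- tin_mid (a point): The tin to clear: closed aluminium tin, 64 mm across, 78 mm high, 0.26 kg, standing 10 to 20 mm from the paddle, just behind the lever (nearer the paddle's hinge). Point at its centre, 39 mm above its foot; z up.
- tray: Fixed open pine tray for tins, 270 mm long (own x), 100 mm wide (y), walls 6 mm thick and 30 mm high, floor 6 mm above the board. Origin under its centre. One tin stands in it somewhere near the middle, with room for another at the longer free end.
- spare_tin_mid (a point): Like tin, standing in the tray: 64 mm across, 78 mm high; point at its centre, 39 mm above its foot.
- salt: Bystander: stainless salt shaker, 45 mm across, 91 mm high, near the tin on its side away from the blender; origin at its foot.
- pepper: Bystander: stainless pepper shaker of the same shape and size, 45 mm across, 91 mm high; origin at its foot.
- spice_jar: Bystander: amber glass jar with dark lid, 60 mm across, 98 mm high, on the back-grip side of the blender; origin at its foot.
- oil: Bystander: green oil bottle, 62 mm across, 221 mm high, past the far end of the tray; origin at its foot.
- lid_lifter: Bystander: flat grey silicone lid lifter, 100 mm long (own x), 44 mm wide, 14 mm thick, lying beside the tray; origin on its underside.
- canister: Bystander: mint-green ceramic canister with clamp lid, 112 mm across with its wires, 152 mm high; origin at its foot.
Not all that is in view belongs to the job. What is shaped like the part that bears tin_mid but green is not meant.

How it is judged:
By the outcome, as a careful person would: the job done as asked, in the order asked, and still so for the second after the job is handed in, with the robot touching nothing.
It also fails if it takes over 72 s, if anything falls off the work surface, if the arm or the gripper's body presses on something with over 40 N, if the wrist force passes 120 N, or if a joint passes its speed limit or range.

## Working session

There is one attempt and no reset: what is moved stays moved. The work goes in short steps, each a Python script; the robot and the scene stay as the last script left them, time stands still between calls to the robot, and variables do not carry over. Pictures are saved under pics/ and viewed, at most 10 in all, crops included, and the job is handed in when it is done.

```bash
ls; mkdir -p pics; python3 - <<'E'
from plant import r
import numpy as np,cv2
for n in("scene","side"):
    p,d=r.read_camera(n); cv2.imwrite(f"pics/{n}0.png",cv2.cvtColor(p,cv2.COLOR_RGB2BGR)); np.savez(f"{n}0.npz",p=p,d=d)
    m=r.camera_model(n); print(n,m)
print(r.camera_model("wrist"),r.current_time_s(),r.current_orientation())
E
```

```text
pics
scene {'mtx': array([[407.74618509,   0.        , 315.84056986],
       [  0.        , 407.74618509, 203.04643837],
       [  0.        ,   0.        ,   1.        ]]), 'k1': -0.05545524019986845, 'R': array([[ 0.8658142 ,  0.50013684, -0.01512978],
       [ 0.38320826, -0.68222923, -0.62266741],
       [-0.32174089,  0.53331643, -0.78234032]]), 't': array([-0.50698014, -0.14827096,  1.4429442 ])}
side {'mtx': array([[508.26838604,   0.        , 316.96158823],
       [  0.        , 508.26838604, 205.02394665],
       [  0.        ,   0.        ,   1.        ]]), 'k1': -0.05609235265302709, 'R': array([[-0.99691326, -0.0783372 ,  0.00521847],
       [-0.0493912 ,  0.57410448, -0.81729098],
       [ 0.06102835, -0.81502597, -0.57620154]]), 't': array([0.55831434, 0.10473238, 1.40206558])}
{'mtx': array([[314.87253219,   0.        , 315.17219443],
       [  0.        , 314.87253219, 197.09965141],
       [  0.        ,   0.        ,   1.        ]]), 'k1': 0.0027368302922420925, 'mount': array([[ 4.70446747e-04, -9.69927422e-01, -2.43393867e-01,
         6.68600358e-02],
       [ 9.99999865e-01,  5.10206661e-04, -1.00317844e-04,
         2.84701614e-04],
       [ 2.21482199e-04, -2.43393787e-01,  9.69927531e-01,
        -8.10049235e-02],
       [ 0.00000000e+00,  0.00000000e+00,  0.00000000e+00,
         1.00000000e+00]])} 0.1 [-3.09474855e+00 -5.30897081e-01  2.44764387e-04]
```

View pics/scene0.png

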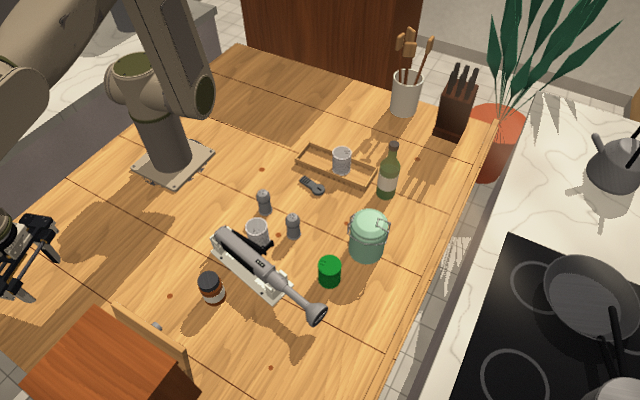

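View pics/side0.png

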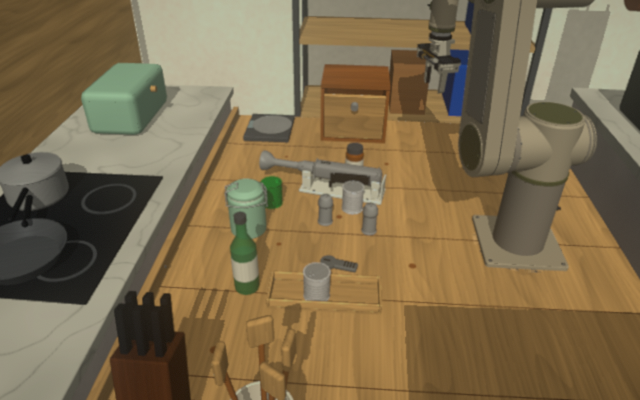

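Scene picture: the candidates for tin_mid are the plain grey tin by the paddle (257,233), the grey tin in the tray (342,160) and the green tin (329,270). I choose (257,233), which is (353,197) in the side view. The shakers are at (264,201) and (293,226), and the blender runs from (222,235) to (317,315). The tray is at (335,167).

```bash
cat > h.py <<'E'
from plant import r
import numpy as np,cv2
from scipy.spatial.transform import Rotation as Ro
def cloud(n,d,pose=None):
    m=r.camera_model(n); K=m["mtx"]; dist=np.array([m["k1"],0,0,0,0])
    v,u=np.mgrid[:400,:640]
    s=cv2.undistortPointsIter(np.stack([u,v],-1).reshape(-1,1,2).astype(float),K,dist,None,None,(3,40,1e-9)).reshape(400,640,2)
    P=np.concatenate([s,np.ones((400,640,1))],-1)*d[...,None]
    if n=="wrist":
        M=m["mount"]; p,o=pose; return (P@M[:3,:3].T+M[:3,3])@Ro.from_rotvec(o).as_matrix().T+p
    return (P-m["t"])@m["R"]
def wrist(name):
    pose=(np.array(r.current_ee_pos()),np.array(r.current_orientation()))
    p,d=r.read_camera("wrist"); cv2.imwrite(f"pics/{name}.png",cv2.cvtColor(p,cv2.COLOR_RGB2BGR)); W=cloud("wrist",d,pose); W[d==0]=np.nan
    np.savez(name+".npz",p=p,W=W); return p,W
def topdown(p,W,x0,x1,y0,y1,fn,res=0.001,zlim=(-.02,.3)):
    "orthographic picture: col=y from high to low, row=x from high to low (as robot looks ahead)"
    h,w=int((x1-x0)/res),int((y1-y0)/res); im=np.zeros((h,w,3),np.uint8)
    Q=W.reshape(-1,3); C=p.reshape(-1,3); k=np.isfinite(Q[:,2])&(Q[:,2]>zlim[0])&(Q[:,2]<zlim[1]); Q,C=Q[k],C[k]; o=np.argsort(Q[:,2]); Q,C=Q[o],C[o]
    i=((x1-Q[:,0])/res).astype(int); j=((y1-Q[:,1])/res).astype(int); k=(i>=0)&(i<h)&(j>=0)&(j<w); im[i[k],j[k]]=C[k][:,::-1]
    cv2.imwrite(fn,im)
E
python3 - <<'E'
from h import *
a=np.load("scene0.npz");A=cloud("scene",a["d"]);b=np.load("side0.npz");B=cloud("side",b["d"])
for nm,(u,v) in dict(tin=(257,225),spare=(342,153),green=(329,260),salt_a=(264,192),pep_b=(293,216),blend_rear=(222,235),blend_front=(295,285),bell=(317,315),trayL=(297,160),trayR=(376,186),trayT=(307,147),oil=(394,146),can=(369,215),jar=(209,278),lid=(312,185)).items(): print(nm,A[v,u].round(3))
for nm,(u,v) in dict(tin=(353,187),spare=(317,268),s1=(326,199),s2=(370,208),t1=(270,303),t2=(379,309),t3=(380,276),t4=(275,274)).items(): print("side",nm,B[v,u].round(3))
c=cv2.cvtColor(a["p"][170:330,190:350],cv2.COLOR_RGB2BGR)
c2=cv2.cvtColor(b["p"][140:240,250:400],cv2.COLOR_RGB2BGR)
cv2.imwrite("pics/crop1.png",np.hstack([cv2.resize(c,(400,400)),cv2.resize(c2,(400,400))]))
E
```

```text
tin [ 0.464 -0.123  0.082]
spare [0.543 0.248 0.088]
green [ 0.697 -0.119  0.075]
salt_a [ 0.418 -0.019  0.093]
pep_b [ 0.542 -0.053  0.094]
blend_rear [ 0.407 -0.207  0.097]
blend_front [ 0.633 -0.199  0.003]
bell [ 0.752 -0.279  0.099]
trayL [0.396 0.2   0.025]
trayR [ 0.674  0.249 -0.005]
trayT [0.39  0.276 0.02 ]
oil [0.718 0.222 0.222]
can [0.744 0.017 0.15 ]
jar [ 0.46  -0.329  0.095]
lid [0.495 0.133 0.016]
side tin [ 0.464 -0.119  0.081]
side spare [0.541 0.242 0.085]
side s1 [ 0.539 -0.044  0.085]
side s2 [ 0.416 -0.008  0.088]
side t1 [0.647 0.298 0.017]
side t2 [0.393 0.296 0.017]
side t3 [0.386 0.169 0.003]
side t4 [0.649 0.204 0.023]
```

View pics/crop1.png

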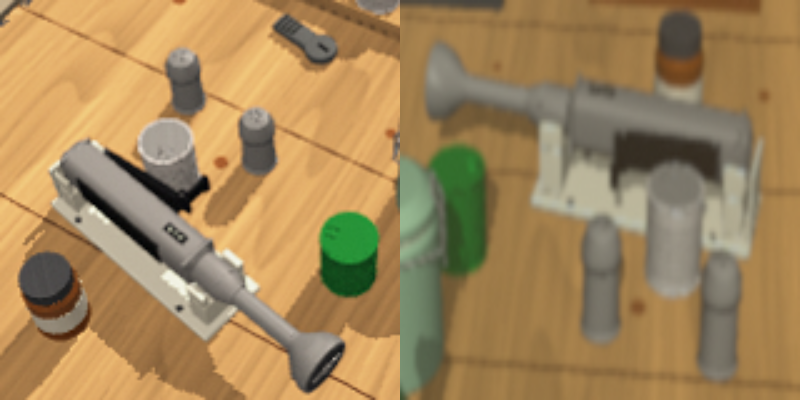

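The crop confirms it: the plain grey tin (crop 167,150) stands against the black paddle, behind the lever (crop 195,190). Next, a look from above with the wrist camera.

```bash
cat >> h.py <<'E'
def down(phi): return (Ro.from_euler('z',phi)*Ro.from_euler('x',np.pi)).as_rotvec()
E
python3 - <<'E'
from h import *
phi=np.radians(-12)
for dphi in (0,np.pi/2,-np.pi/2,np.pi):
    q=r.solve_ik([0.49,-0.14,0.40],down(phi+dphi)); print(dphi,None if q is None else np.round(q,2))
r.move_to([0.49,-0.14,0.40],down(phi))
p,W=wrist("w1"); print(r.current_time_s())
topdown(p,W,0.33,0.73,-0.40,0.05,"pics/td1.png")
im=cv2.imread("pics/td1.png"); cv2.imwrite("pics/td1b.png",np.hstack([im,cv2.resize(cv2.imread("pics/w1.png")[:, 120:520],(350,350)).repeat(1,0)[:400] if 0 else cv2.copyMakeBorder(cv2.resize(cv2.imread("pics/w1.png"),(350,219)),0,181,0,0,cv2.BORDER_CONSTANT)]))
E
```

```text
0 [-0.38 -0.14  1.58 -0.    1.7   1.4 ]
1.5707963267948966 [-0.38 -0.14  1.58  0.    1.7  -0.17]
-1.5707963267948966 None
3.141592653589793 [-0.38 -0.14  1.58  0.    1.7  -1.74]
2.05Traceback (most recent call last):
  File "<stdin>", line 8, in <module>
    return _nx.concatenate(arrs, 1, dtype=dtype, casting=casting)
           ~~~~~~~~~~~~~~~^^^^^^^^^^^^^^^^^^^^^^^^^^^^^^^^^^^^^^^
ValueError: all the input array dimensions except for the concatenation axis must match exactly, but along dimension 0, the array at index 0 has size 399 and the array at index 1 has size 400
```

```bash
python3 - <<'E'
from h import *
a=np.load("w1.npz");W=a["W"];p=a["p"]
im=cv2.imread("pics/td1.png"); cv2.imwrite("pics/td1b.png",cv2.resize(im,(600,532)))
Q=W.reshape(-1,3);Q=Q[np.isfinite(Q[:,2])]
def box(x0,x1,y0,y1,z0,z1): return Q[(Q[:,0]>x0)&(Q[:,0]<x1)&(Q[:,1]>y0)&(Q[:,1]<y1)&(Q[:,2]>z0)&(Q[:,2]<z1)]
def circ(P):
    h=P[:,:2].astype(np.float32); return cv2.minEnclosingCircle(h),np.median(P[:,2])
for n,b in dict(tin=(.42,.52,-.17,-.075,.07,.09),s1=(.38,.46,-.06,.03,.075,.1),s2=(.5,.58,-.10,-.01,.075,.1),jar=(.41,.51,-.38,-.28,.085,.11)).items():
    P=box(*b); print(n,len(P),len(P) and circ(P))
H=box(.38,.66,-.3,-.15,.085,.102); m=H[:,:2].mean(0); u=np.linalg.svd(H[:,:2]-m,full_matrices=False)[2][0]; print("handle",m,u,np.degrees(np.arctan2(u[1],u[0])),len(H), np.percentile(H[:,2],98))
E
```

```text
tin 1773 (((0.46238404512405396, -0.12728074193000793), 0.03212751820683479), np.float64(0.0774521139627733))
s1 572 (((0.41306212544441223, -0.022958625108003616), 0.020241646096110344), np.float64(0.08692830631219686))
s2 812 (((0.5394267439842224, -0.05492682382464409), 0.02085494063794613), np.float64(0.08675482426677025))
jar 1654 (((0.4612865447998047, -0.33688709139823914), 0.027367807924747467), np.float64(0.09685646939086304))
handle [ 0.50141425 -0.2183048 ] [-0.97967982  0.20056781] 168.42983508808075 6449 0.09544016448147798
```

View pics/td1b.png

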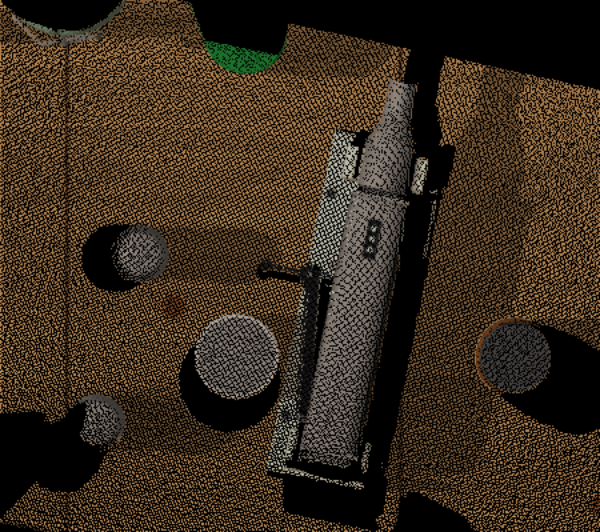

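View pics/w1.png

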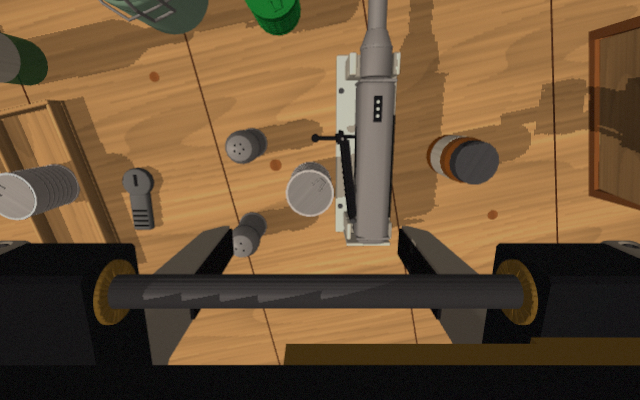

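The wrist view shows the tin at (310,192), the lever bar at (316,138), the shakers at (242,147) and (247,235), and the jar at (470,160). Blender origin is about (0.488,-0.216) with its axis at -11.6°. I'll grasp the tin with the closing line 22° off the blender's axis, which clears the lever and both shakers.

```bash
python3 - <<'E'
from h import *
# refine blender origin from lever bar (dark points standing out at lever height)
a=np.load("w1.npz");W=a["W"].reshape(-1,3);p=a["p"].reshape(-1,3)
u=np.array([.9797,-.2006]);l=np.array([.2006,.9797]);o=np.array([.488,-.216])
k=np.isfinite(W[:,2])&(p.max(1)<70)&(W[:,2]>.06)&(W[:,2]<.1); B=np.c_[(W[k,:2]-o)@u,(W[k,:2]-o)@l,W[k,2]]
T=B[(B[:,1]>.066)&(B[:,1]<.09)&(abs(B[:,0]-.027)<.02)]; print("bar",len(T),T.min(0),T.max(0))
P=B[(B[:,1]>.02)&(B[:,1]<.06)&(B[:,0]>-.09)&(B[:,0]<.06)]; print("paddle",P.min(0),P.max(0))
k=np.isfinite(W[:,2])&(W[:,2]>.085)&(W[:,2]<.102);H=np.c_[(W[k,:2]-o)@u,(W[k,:2]-o)@l,W[k,2]];H=H[(abs(H[:,1])<.03)&(abs(H[:,0])<.16)];
for x in(-.1,-.05,0,.05,.09):
    h=H[abs(H[:,0]-x)<.008]; print(x,h[:,1].min(),h[:,1].max(),h[:,2].max())
print("ends",H[:,0].min(),H[:,0].max())
phi=np.radians(100.4); c=[.4624,-.1273]
r.command_gripper(.086,20)
r.move_to([*c,.24],down(phi))
r.movel([*c,.116],vel=.15,stop_force=8) and print("CONTACT")
r.command_gripper(.05,20); print(r.current_width(),r.current_gripper_force(),r.current_force())
r.movel([*c,.30],vel=.2); print(r.current_width(),r.current_time_s())
r.move_to([.50,.20,.38],down(phi)); 
p,W=wrist("w2"); print(r.current_time_s(),r.current_joint_pos())
topdown(p,W,0.33,0.73,0.0,0.4,"pics/td2.png")
E
```

```text
bar 58 [0.02555664 0.06600171 0.06029275] [0.03368294 0.07761281 0.08149963]
paddle [-0.08014594  0.02062737  0.06031446] [0.04329939 0.05998922 0.087661  ]
-0.1 -0.022325928983300665 0.020962182736862855 0.09605353186259119
-0.05 -0.024000572202629623 0.02929652438942116 0.09599296924319095
0 -0.02379067578988231 0.02985784073074548 0.09605920701976434
0.05 -0.02378831514834927 0.021003287674103078 0.09635836018354471
0.09 -0.021839862633372696 0.021951776603758775 0.09626279338108634
ends -0.10915815200373315 0.1441392914659626
0.06332255485320841 20.00086337327957 [-0.14624461  0.34904725  4.06777899]
0.06263067503118494 6.6917
8.025 [ 2.83241128e-01 -5.56541689e-02  1.54068777e+00 -4.80906056e-04
  1.65770055e+00  1.03155926e-01]
```

View pics/td2.png

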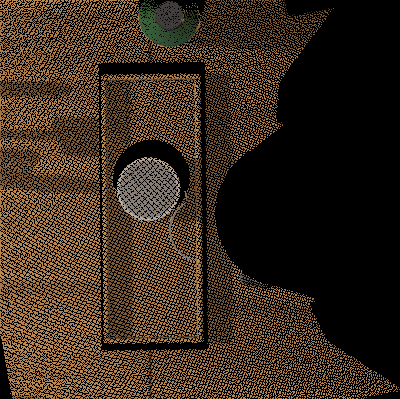

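The tray spans x 0.388 to 0.655 and its centre is near (0.522,0.248). The spare tin is at td2 (149,188), so (0.542,0.251). I'll place the tin at (0.452,0.248) with the fingers closing across the tray.

```bash
python3 - <<'E'
from h import *
c=[.451,.247]
r.move_to([*c,.22],down(np.radians(1)))
r.movel([*c,.132],vel=.15)
print(r.movel([*c,.119],vel=.03,stop_force=4),r.current_ee_pos())
r.command_gripper(.084,20)
r.movel([*c,.25],vel=.25)
o=np.array([.488,-.216]);u=np.array([.9797,-.2006]);l=np.array([.2006,.9797])
print(r.current_time_s())
v=o+.02*u+.03*l
r.move_to([*v,.33],down(np.radians(-11.6)))
p,W=wrist("w3"); print(r.current_time_s())
Q=W.reshape(-1,3);C=p.reshape(-1,3);k=np.isfinite(Q[:,2]);Q=Q[k];C=C[k]
B=np.c_[(Q[:,:2]-o)@u,(Q[:,:2]-o)@l,Q[:,2]]
k=(B[:,2]>.086)&(B[:,2]<.099)&(abs(B[:,1])<.027)&(B[:,0]>-.11)&(B[:,0]<.095);H=B[k]
for x in(-.1,-.05,0.,.06,.09):
    h=H[abs(H[:,0]-x)<.008]; h=h[h[:,2]>h[:,2].max()-.004]; print(x,h[:,1].min(),h[:,1].max(),h[:,2].max())
T=B[(B[:,1]>.064)&(B[:,1]<.09)&(abs(B[:,0]-.03)<.02)&(B[:,2]>.074)&(B[:,2]<.09)]; print("bar",len(T),T.min(0),T.max(0))
K=(B[:,2]>.06)&(B[:,2]<.09)&(C.max(1)<80)
for x in(-.06,-.04,-.016,0.,.01,.027,.037):
    h=B[K&(abs(B[:,0]-x)<.003)&(B[:,1]>.02)&(B[:,1]<.1)]; print("pad",x,h[:,1].min(),h[:,1].max(),h[:,2].max())
cv2.imwrite("pics/w3m.png",cv2.cvtColor(p,cv2.COLOR_RGB2BGR))
E
```

```text
True [0.45175318 0.24737108 0.12205753]
12.025
13.725Traceback (most recent call last):
  File "<stdin>", line 17, in <module>
    return umr_maximum(a, axis, None, out, keepdims, initial, where)
ValueError: zero-size array to reduction operation maximum which has no identity
```

```bash
cat > an.py <<'E'
import sys
from h import *
def an(p,W):
    o=np.array([.488,-.216]);u=np.array([.9797,-.2006]);l=np.array([.2006,.9797])
    Q=W.reshape(-1,3);C=p.reshape(-1,3);k=np.isfinite(Q[:,2]);Q=Q[k];C=C[k]
    B=np.c_[(Q[:,:2]-o)@u,(Q[:,:2]-o)@l,Q[:,2]]
    for x in(-.1,-.08,-.05,0.,.06,.09):
        h=B[(abs(B[:,0]-x)<.006)&(abs(B[:,1])<.027)&(B[:,2]>.08)&(B[:,2]<.1)]
        if len(h): h=h[h[:,2]>h[:,2].max()-.004]; print(x,h[:,1].min().round(4),h[:,1].max().round(4),h[:,2].max().round(4))
    T=B[(B[:,1]>.05)&(B[:,1]<.09)&(B[:,0]>.01)&(B[:,0]<.08)&(B[:,2]>.076)&(B[:,2]<.09)]; print("bar",len(T),len(T) and (T.min(0).round(4),T.max(0).round(4)))
    K=(B[:,2]>.074)&(B[:,2]<.09)&(C.max(1)<80)
    for x in(-.06,-.04,-.016,0.,.01,.027,.037):
        h=B[K&(abs(B[:,0]-x)<.003)&(B[:,1]>.024)&(B[:,1]<.1)]
        if len(h): print("pad",x,h[:,1].min().round(4),h[:,1].max().round(4),h[:,2].max().round(4))
if __name__=="__main__":
    a=np.load(sys.argv[1]); an(a["p"],a["W"])
E
python3 an.py w3.npz
```

```text
-0.08 -0.0168 0.0176 0.0956
-0.05 -0.019 0.0158 0.0957
0.0 -0.0184 0.0162 0.0965
0.06 -0.0177 0.018 0.0964
0.09 -0.0211 0.0214 0.0962
bar 157 (array([0.0248, 0.0502, 0.076 ]), array([0.0333, 0.0779, 0.0815]))
pad -0.06 0.0242 0.0309 0.0855
pad -0.04 0.0243 0.0344 0.0857
pad -0.016 0.0266 0.0364 0.0859
pad 0.0 0.0288 0.0386 0.0857
pad 0.01 0.0299 0.0396 0.0856
pad 0.027 0.0278 0.0777 0.0857
pad 0.037 0.0384 0.0427 0.0855
```

View pics/w3.png

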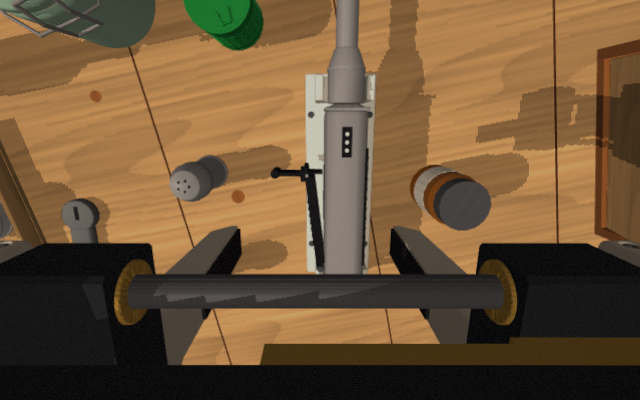

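The wrist view shows the lever bar at (277,173), still locked and now free of the tin, and the paddle at (315,215). The jar is at (455,200), well clear. I'll flip the lever with the bar held loosely between the fingers.

```bash
cat >> h.py <<'E'
o=np.array([.488,-.216]);u=np.array([.9797,-.2006]);l=np.array([.2006,.9797])
o=o+.0018*u-.001*l
def bl(x,y,z): return [*(o+x*.001*u+y*.001*l),z]
LEV=down(np.radians(-11.57-30+90)); SQ=down(np.radians(-11.57))
n=np.array([.866,-.5]); out=4*np.array([.5,.866])
def look(name):
    r.move_to([*(np.array([.488,-.216])+.02*u+.03*l),.33],SQ); return wrist(name)
E
python3 - <<'E'
from h import *
from an import an
c=np.array([27,74])+out
r.command_gripper(.022,20)
r.move_to(bl(*c,.22),LEV)
print(r.movel(bl(*c,.140),vel=.12,stop_force=6))
for k,b in enumerate([(44,69.4),(57,57)]):
    print(r.movel(bl(*(np.array(b)+6*n+out),.140),vel=.05),r.current_force())
e=np.array([57,57])+6*n+out+8*np.array([.5,-.866])
print(r.movel(bl(*e,.140),vel=.03,stop_force=4),r.current_force())
P=(np.array(r.current_ee_pos())[:2]-o); print("C",P@u,P@l)
c=np.array([57,57])+out
r.movel(bl(*c,.140),vel=.08); r.movel(bl(*c,.23),vel=.25)
p,W=look("w4"); an(p,W); print(r.current_time_s())
E
```

```text
False
False [ 0.59559407 -0.4604855  -0.64790627]
False [-0.78928205  1.33958119  0.12584294]
False [-3.97967847  1.63613412 -0.23139176]
C 0.06800338697295596 0.05043348866876414
-0.08 0.0057 0.0178 0.095
-0.05 0.0094 0.0159 0.0954
0.0 -0.0169 0.0165 0.0964
0.06 -0.0176 0.0154 0.0966
0.09 -0.0217 0.0156 0.096
bar 107 (array([0.0464, 0.05  , 0.0764]), array([0.0651, 0.0603, 0.0818]))
pad -0.06 0.0244 0.0311 0.0859
pad -0.04 0.0245 0.0345 0.086
pad -0.016 0.0268 0.0366 0.0861
pad 0.0 0.028 0.0388 0.086
pad 0.01 0.0291 0.0387 0.0859
pad 0.027 0.0312 0.0458 0.0864
pad 0.037 0.0375 0.046 0.0856
19.9
```

View pics/w4.png

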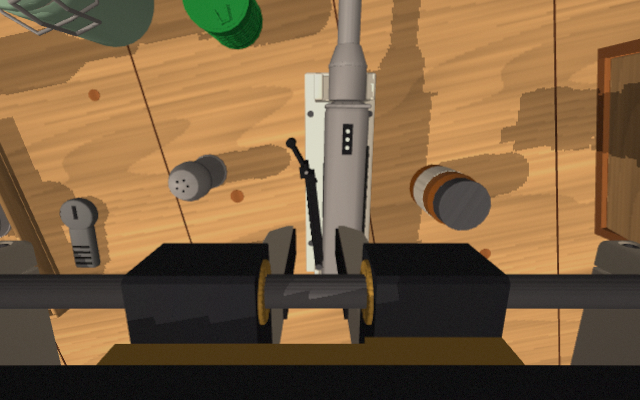

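The lever bar is now at (291,143), about 62° forward, which is fully flipped. Next, the squeeze.

```bash
python3 - <<'E'
from h import *
from an import an
r.command_gripper(.093,20)
r.move_to(bl(-15.5,4,.20),SQ)
print(r.movel(bl(-15.5,4,.136),vel=.12,stop_force=6))
r.command_gripper(.045,20); t=r.current_time_s()
print(r.current_width(),r.current_gripper_force(),r.current_force(),t)
r.sleep(1.3); p,d=r.read_camera("scene"); cv2.imwrite("pics/sq.png",cv2.cvtColor(p,cv2.COLOR_RGB2BGR))
r.sleep(1.3); print(r.current_width(),r.current_gripper_force(),r.current_force(),r.current_time_s())
E
```

```text
False
0.052630341484131024 19.993650019168854 [ 3.09306483 -1.10461371  2.75344788] 23.125
0.053225749316262 19.99325394630432 [ 4.01954294 -4.23620298  4.65106372] 25.775
```

The width is 53 mm, which matches 30 + 23, so the paddle was home for 2.6 s. Now release and lock.

```bash
python3 - <<'E'
from h import *
from an import an
r.command_gripper(.093,20)
r.movel(bl(-15.5,4,.22),vel=.2)
r.command_gripper(.022,20)
c=np.array([57.5,56.5])+out
r.move_to(bl(*c,.22),LEV)
print(r.movel(bl(*c,.140),vel=.12,stop_force=6))
for b in [(44,69.4),(27,74)]:
    print(r.movel(bl(*(np.array(b)-6*n+out),.140),vel=.05),r.current_force())
e=np.array([27,74])-6*n+out+np.array([-8,0])
print(r.movel(bl(*e,.140),vel=.03,stop_force=4),r.current_force())
P=(np.array(r.current_ee_pos())[:2]-o); print("C",P@u,P@l)
c=np.array([27,74])+out
r.movel(bl(*c,.140),vel=.08); r.movel(bl(*c,.23),vel=.25)
p,W=look("w5"); an(p,W); print(r.current_time_s())
p,d=r.read_camera("scene"); a=cv2.cvtColor(p,cv2.COLOR_RGB2BGR)[100:340,180:420]
b=cv2.imread("pics/w5.png")[0:260,140:500]
cv2.imwrite("pics/fin.png",np.hstack([cv2.resize(a,(400,400)),cv2.resize(b,(400,400))]))
E
```

```text
False
False [-0.92211775 -0.18231664  0.2536441 ]
False [ 0.18477238  0.60327741 -0.95493758]
True [0.37425762 0.02729374 0.57648391]
C 0.021547315051305044 0.08059139841381009
-0.08 0.0059 0.0157 0.095
-0.05 0.0095 0.015 0.0953
0.0 -0.0188 0.0147 0.0964
0.06 -0.0163 0.0166 0.0963
0.09 -0.0214 0.0218 0.0963
bar 158 (array([0.0226, 0.0504, 0.0761]), array([0.0314, 0.078 , 0.0817]))
pad -0.06 0.0245 0.0302 0.0859
pad -0.04 0.0247 0.0324 0.0852
pad -0.016 0.0259 0.0357 0.0858
pad 0.0 0.0281 0.0378 0.0859
pad 0.01 0.0292 0.0388 0.0865
pad 0.027 0.0261 0.078 0.0865
pad 0.037 0.0387 0.0429 0.0848
33.1333
```

View pics/fin.png

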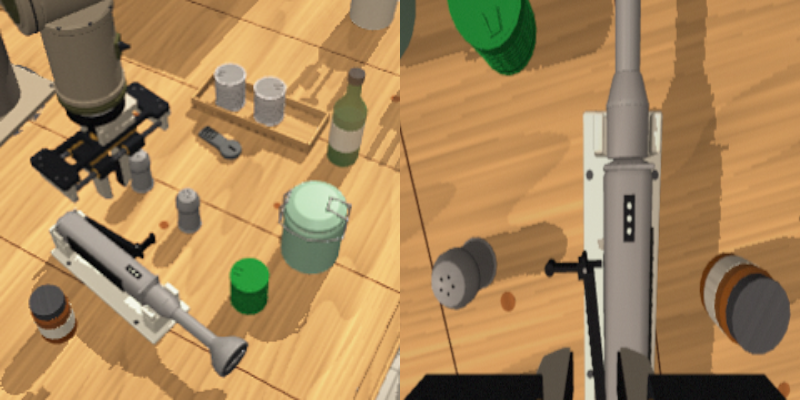

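```bash
python3 - <<'E'
from h import *
for nm in("w3","w5"):
    a=np.load(nm+".npz");Q=a["W"].reshape(-1,3);C=a["p"].reshape(-1,3)
    B=np.c_[(Q[:,:2]-o)@u,(Q[:,:2]-o)@l,Q[:,2]]
    k=np.isfinite(B[:,2])&(B[:,2]>.076)&(B[:,2]<.084)&(B[:,0]>0)&(B[:,0]<.06)
    for y in(.049,.055,.061,.067,.073):
        t=B[k&(abs(B[:,1]-y)<.003)]; print(nm,y,len(t),t[:,0].mean().round(4) if len(t) else '')
    # sharp reference: dark LED panel on handle
    k=(B[:,2]>.09)&(B[:,2]<.1)&(C.max(1)<60)&(abs(B[:,1])<.02)&(B[:,0]>.03)&(B[:,0]<.1); print("panel",B[k].mean(0).round(4),k.sum())
E
```

```text
w3 0.049 23 0.0269
w3 0.055 29 0.027
w3 0.061 26 0.0269
w3 0.067 28 0.027
w3 0.073 48 0.0273
panel [0.0624 0.0008 0.0946] 203
w5 0.049 25 0.0258
w5 0.055 28 0.0253
w5 0.061 27 0.0252
w5 0.067 29 0.0251
w5 0.073 49 0.0254
panel [0.0617 0.0009 0.0945] 199
```

The tab is again square to the handle (within about 0.02 rad), so the lever is locked. The tin stands upright in the tray and nothing else has moved.

```bash
python3 -c "
from plant import r
print(r.sign_off())"
```

```text
the job is handed in; nothing more can be done
None
```

The job is handed in at about 33 s: the tin stands upright in the tray beside the other one, and the blender was squeezed fully home for 2.6 s. The lever is back at locked, and the blender is still in its rest, shifted about 1–2 mm within its play.

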